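# Feed a sign blank under the marking bridge and start it

### The job

Push the red sign blank flat along the bench top, lengthways in through the flared mouth and under the low blue bridge of the marking station, until its leading end is flush against the yellow stop behind the bridge. Then press the green button on top of the bridge fully down with a fingertip and let go; do not press it before the blank is home. Only push the blank, never lift or tip it, and leave everything else on the bench where it is.

Things in the scene. Friction and masses are not known exactly. Their poses are not given: they have to be found in the camera images.
- blank: Red flat sign blank, loose on the bench, 96 mm (its x) by 150 mm (its y, the long way) by 14 mm thick, 0.19 to 0.32 kg, too wide to grasp. Origin at the centre of its underside. It starts on the open side (station -y) of the station, its +y within 30 degrees of the station's, up to about 17 cm to one side of the centre line.
- station: Marking station, fixed to the bench. Origin on the bench under the middle of its bridge; +y is the feed direction, x across, z up. The blue bridge on aluminium legs spans y -22 to +22 mm and x -78 to +78 mm, its top at 46 mm; the passage under it is 104 mm wide and 18 mm high. Two guides 14 mm high flare outwards in front of it, y -20 to -57 mm, to a mouth about 132 mm wide.
- stop (a point): Middle of the face of the yellow stop bar behind the bridge, on the centre line at station y = +55 mm, 12 mm above the bench (the bar is 24 mm high). A blank that is home has its centre at station y = -20 mm and its trailing end at y = -95 mm, 73 mm in front of the bridge, where it can still be pushed.
- start (a joint): Travel of the green push button on top of the bridge: 0 released, 0.006 m fully down; it springs back, and about 5 N holds it down.
- start_top (a point): Centre of the top face of the green button (30 mm across), above the middle of the bridge; it is pressed straight down.
- glue: Bystander: white glue bottle with an orange cap, 58 mm across, 150 mm high; origin under its centre.
- spray: Bystander: grey spray can, 62 mm across, 190 mm high; origin under its centre.
- spool: Bystander: wire spool standing on its flange, black and yellow, 84 mm across, 65 mm high; origin under its centre.
- tape: Bystander: orange roll of tape lying flat, 90 mm across, 24 mm high; origin under its centre.
- rule: Bystander: yellow and black tape measure, 70 by 65 by 36 mm high; origin under its centre.
- driver: Bystander: red screwdriver lying on the bench, 200 mm long, handle 26 mm across; origin under its middle.
- spare: Bystander: blue spare blank of the same size as the red one (96 by 150 by 14 mm), lying flat near the robot; origin under its centre.

How it is judged (in metres and radians):
On the way, in this order (a step that is already met when the one before it is completed fails the run):
1. the red blank lies flat under the bridge, home against the stop (y of blank in the frame of station above -0.0235 m and x of blank in the frame of station between -0.01 and 0.01 m and angle between the y axis of blank and the y axis of station, either way round below 0.06 rad and height (world z) of blank below 0.003 m), for 0.2 s.
2. the green button is pressed down (value of joint start above 0.0045 m), for 0.05 s.
At the end, for the whole second after the job is handed in: The red blank lies flat and still under the bridge, within 3.5 mm of the stop, within 10 mm of the station's centre line and square to it within 0.06 rad; the button has been pressed (4.5 mm or more) after the blank came home and is released again (all of step 1 and linear speed of blank below 0.01 m/s and value of joint start below 0.002 m); the robot touches nothing.
It fails at once if the blank is lifted off the bench or carried (height (world z) of blank above 0.008 m).
It fails at once if the blank is tipped (angle between blank's own z axis and vertical above 0.1 rad).
It fails at once if the button is pressed before the blank is home (value of joint start above 0.003 m and not (y of blank in the frame of station above -0.0235 m and x of blank in the frame of station between -0.01 and 0.01 m and angle between the y axis of blank and the y axis of station, either way round below 0.06 rad and height (world z) of blank below 0.003 m)).
It fails at once if something else on the bench is moved by more than 20 mm (distance of any of glue, spray, spool, tape, rule, driver, spare from where it was at the start of the episode above 0.02 m).
It also fails if it takes over 61 s, if anything falls off the work surface, if the arm or the gripper's body presses on something with over 40 N, if the wrist force passes 120 N, or if a joint passes its speed limit or range.

### The arm

A 6-joint arm with a two-finger parallel gripper is mounted at the origin on the work surface. World frame = base frame: x ahead of the robot, y to its left, z up, the work surface at z = 0. Lengths are in mm, angles in rad, forces in N, time in s.
With the tool pointing down it reaches from about 275 to 750 mm from the base axis. Payload 10.2 kg.
Tool frame: the origin (TCP) lies at the very end of the fingers, on their centre line; the grasp point (between the pads) lies 19 mm behind it; z points along the fingers, y is the direction in which the jaws open and shut (so a half turn about z gives the same grasp; the last joint's range is limited). The gripper opens to 85 mm and grips with 20 to 120 N. Pads are 22 mm wide; open, the fingers measure 114 mm over their backs; the gripper's body (76 mm by 85 mm) begins 54 mm behind the grasp point. The pads swing forward as they close: fully open they stand 13 mm farther back than shut.
Start: joints at [-1.406, 0.313, 1.498, -0, 1.331, -0.223], TCP at [198.518, -486.026, 231.294] pointing down, gripper open.
Joint ranges: [-2.94, 2.94], [-0.97, 2.17], [0.19, 2.56], [-1.23, 4.37], [0.02, 3.11], [-2.88, 2.88]. Speed limits (rad/s): [2.39, 2.39, 3.01, 3.14, 3.14, 3.14].

### API

Orientations are given as a unit quaternion [w, x, y, z].
In Python, from rig import readout, cams, finish_job gives the robot as it stands. The module is installed in compiled form; this text tells all that it offers.
- The arm moves only by the tool carry_out, never from a script. Its argument "steps" is one flat list of numbers, 7 for each row, row after row: the shift along the tool's x, y, z in cm, then the turn, a rotation vector about the tool's x, y, z in units of 5 degrees (1.0 is 5 degrees), then the opening, from -1 (shut) to 1 (fully open), so that 0 is half open. In form: [x, y, z, ax, ay, az, hand, x, y, z, ax, ay, az, hand, ...]. A call has 1 to 20 rows; each row shifts and turns the commanded pose from where the row before left it, along the tool's axes as they then stand; what a row does not reach is not made up. A row lasts 1/12 s, in which the tool goes at most 41.7 mm and 7.16 degrees, less where a joint would pass 70% of its speed; a pose out of reach is approached as far as the arm can. A call with a gripper value outside its range is refused whole. The fingers move at their own pace and stop on an object; "grip_force" is the grip in N (left out, the last holds). Time passes only in rows, so rows that do not move let the fingers close. It gives the time, the measured TCP pose, the force and the opening at its end, in the units of the state.
- readout.sense(): the state, without advancing time (a new reading comes with each control period).
- cams.capture(name): name is "scene" or "side" or "wrist"; returns the picture (420x560x3 uint8, red, green, blue); there is no depth.
- cams.calibration(name): a dict with "fx", "fy", "cx", "cy" (pixels), "R" (3x3) and "t" (3): a world point X has camera coordinates R X + t; the wrist camera has in their place "T_tool_cam" (4x4, takes a point from camera to tool coordinates, whose origin is the TCP and whose axes are the flange's). Camera axes: x right, y down, z forward; pixel columns grow to the right and rows downward; lengths in mm; the calibration is good to about 2 mm. A picture is of the moment at which its call begins: read the wrist's pose just before it. calibration takes no time and is no camera call.
- finish_job(): hands the job in, once; it reports no verdict.
The state is a dict: "time_s": time; "joints": joint angles; "dq": joint speeds; "tau": joint torques, N m; "eef_pos": TCP position; "ee_rot": TCP orientation; "force": force on the tool from outside, world axes, zero at the start; "wrist_torque": the same for the moment, N m; "grip_width": opening from 0.0 (shut) to 1.0 (fully open).
Only numpy, scipy, OpenCV 4.12 (cv2) and the standard library are available. Lean on these libraries where they do the work, as an engineer would, in place of code of your own. Each camera call takes 0.05 s, during which the arm holds its last target.

## Working session

There is one attempt and no reset: what is moved stays moved. The work goes in short steps, Python scripts to look and compute and a tool call to move; the robot and the scene stay as the last step left them, time stands still between calls to the robot, and variables do not carry over. Pictures are saved under pics/ and viewed, and the job is handed in when it is done.

Besides the shell and the picture viewer there is one more tool, called after ">>>" as name(argument=value, ...) on one line, values as JSON. carry_out: Moves the arm, as the interface text tells. Its arguments: {"type":"object","properties":{"steps":{"type":"array","items":{"type":"number"}},"grip_force":{"type":"number"}},"required":["steps"]}

```bash
mkdir -p pics; python3 - <<'E'
from rig import readout,cams
import cv2
s=readout.sense();print(s)
for n in("scene","side","wrist"):
    cv2.imwrite(f"pics/{n}0.png",cams.capture(n)[:,:,::-1]);print(n,cams.calibration(n))
E
```

```text
{'time_s': 0.0, 'joints': array([-1.40638340e+00,  3.13438244e-01,  1.49845414e+00,  3.96241476e-05,
        1.33101792e+00, -2.23391141e-01]), 'dq': array([ 7.10961842e-04, -8.47409433e-04,  2.25641946e-04,  2.60248518e-05,
        3.42783601e-04,  3.22706907e-04]), 'tau': array([-3.16981270e-03, -4.12279165e+01, -2.59741509e+01, -3.15103680e-04,
        4.26031314e-03, -9.51452591e-06]), 'eef_pos': array([ 198.48986081, -485.74427025,  230.73467926]), 'ee_rot': array([-6.57970717e-04,  9.81260523e-01,  1.92684591e-01,  3.86591228e-05]), 'force': array([0.33151192, 0.52806984, 0.07630711]), 'wrist_torque': array([ 0.03132515,  0.0455334 , -0.00537613]), 'grip_width': 0.9984683537017964}
scene {'fx': 448.7702806175411, 'fy': 448.7702806175411, 'cx': 273.13696582912826, 'cy': 204.08097891389184, 'R': array([[-0.65817332,  0.75259792, -0.02010608],
       [ 0.40967949,  0.3356177 , -0.84824729],
       [-0.63164119, -0.56653078, -0.52921855]]), 't': array([ 353.63441739, -155.96459407, 1692.82975879])}
side {'fx': 386.6171853040359, 'fy': 386.6171853040359, 'cx': 277.16387928817153, 'cy': 204.55401254027737, 'R': array([[-0.84559501, -0.53327827, -0.02415309],
       [-0.27175342,  0.4689687 , -0.84036803],
       [ 0.45947705, -0.70404733, -0.54147779]]), 't': array([485.40209513, 194.73928543, 900.91333114])}
wrist {'fx': 290.53336996276073, 'fy': 290.53336996276073, 'cx': 278.4370841699814, 'cy': 212.68232851140507, 'T_tool_cam': array([[-6.00613506e-04, -9.58643854e-01, -2.84607800e-01,
         7.37732399e+01],
       [ 9.99999794e-01, -5.11698930e-04, -3.86765044e-04,
        -1.40640703e-01],
       [ 2.25136425e-04, -2.84607974e-01,  9.58643964e-01,
        -1.43838516e+02],
       [ 0.00000000e+00,  0.00000000e+00,  0.00000000e+00,
         1.00000000e+00]])}
```

View pics/scene0.png

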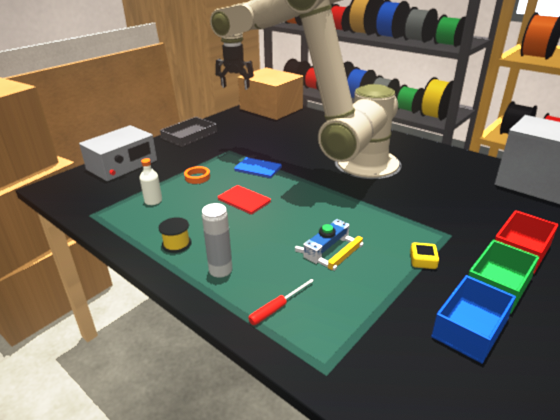

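View pics/side0.png

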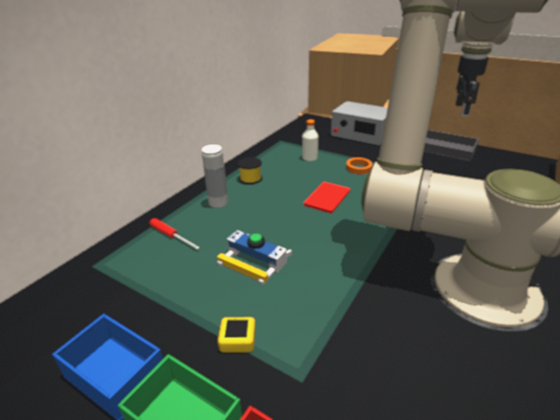

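View pics/wrist0.png

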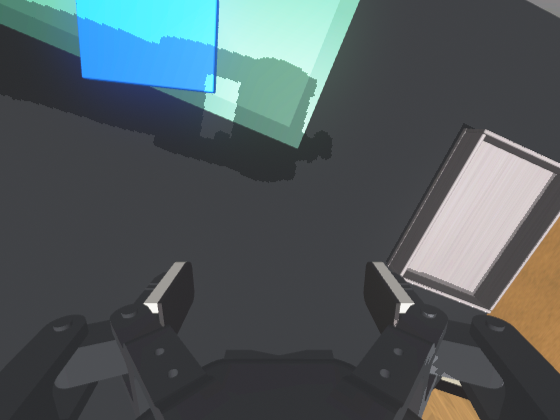

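The scene view shows the red blank at about (245,199), the station at (328,240) with its stop bar on the +y side at (346,252), and the spray can at (217,240) close to the lane. The side view shows the blank at (328,196) and the button at (257,240). Next I'll measure these positions.

```bash
cat > h.py <<'E'
import numpy as np,cv2
from rig import readout,cams
from scipy.spatial.transform import Rotation as Rn
def cal(n,s=None):
    c=cams.calibration(n);K=(c['fx'],c['fy'],c['cx'],c['cy'])
    if n=='wrist':
        T=np.array(c['T_tool_cam']);q=s['ee_rot'];W=Rn.from_quat([q[1],q[2],q[3],q[0]]).as_matrix()
        Rc=W@T[:3,:3];o=W@T[:3,3]+s['eef_pos'];return K,Rc,o
    R=np.array(c['R']);return K,R.T,-R.T@np.array(c['t'])
def rays(C,uv):
    K,Rc,o=C;uv=np.atleast_2d(uv).astype(float)
    d=np.c_[(uv[:,0]-K[2])/K[0],(uv[:,1]-K[3])/K[1],np.ones(len(uv))]@Rc.T
    return o,d
def plane(C,uv,z):
    o,d=rays(C,uv);return (o+d*((z-o[2])/d[:,2])[:,None])[:,:2]
def proj(C,P):
    K,Rc,o=C;p=(np.atleast_2d(P)-o)@Rc;return np.c_[K[0]*p[:,0]/p[:,2]+K[2],K[1]*p[:,1]/p[:,2]+K[3]]
def tri(Cs,uvs):
    A=np.zeros((3,3));b=np.zeros(3)
    for C,uv in zip(Cs,uvs):
        o,d=rays(C,uv);d=d[0]/np.linalg.norm(d[0]);M=np.eye(3)-np.outer(d,d);A+=M;b+=M@o
    return np.linalg.solve(A,b)
def blobs(im,lo,hi,amin=40):
    hsv=cv2.cvtColor(im,cv2.COLOR_RGB2HSV)
    if lo[0]<=hi[0]: m=cv2.inRange(hsv,lo,hi)
    else: m=cv2.inRange(hsv,lo,(179,)+hi[1:])|cv2.inRange(hsv,(0,)+lo[1:],hi)
    cs,_=cv2.findContours(m,cv2.RETR_EXTERNAL,cv2.CHAIN_APPROX_NONE)
    return sorted([c[:,0,:] for c in cs if cv2.contourArea(c)>amin],key=lambda c:-cv2.contourArea(c))
RED=((172,150,80),(6,255,255));GRN=((50,150,60),(75,255,255));YEL=((22,150,100),(34,255,255));BLU=((100,150,60),(120,255,255))
E
python3 - <<'E'
from h import *
for n in('scene','side'):
    im=cv2.imread(f'pics/{n}0.png')[:,:,::-1];C=cal(n)
    print(n,'cam',C[2])
    for nm,cc,z in(('red',RED,14),('grn',GRN,56),('yel',YEL,24),('blu',BLU,46)):
        for c in blobs(im,*cc)[:6]:
            p=plane(C,c,z).astype(np.float32);r=cv2.minAreaRect(p)
            print(nm,c.mean(0).round(1),'rect',np.round(r[0],0),np.round(r[1],0),round(r[2],1))
    cv2.imwrite(f'pics/{n}z.png',cv2.resize(im[:,:,::-1][140:300,180:400] if n=='scene' else im[:,:,::-1][150:300,180:400],None,fx=3.6,fy=3.6,interpolation=cv2.INTER_CUBIC))
E
```

```text
scene cam [1365.90924232  745.2401202   770.69056892]
red [529.5 238. ] rect [154. 593.] [280. 131.] 0.1
red [243.7 198.8] rect [ 497. -163.] [109. 161.] 1.7
red [266.8 309.7] rect [817. 228.] [ 33. 112.] 83.7
red [337.9  15.9] rect [-2515. -1861.] [1259.  141.] 31.6
red [310.6  78.2] rect [-731. -824.] [402.  60.] 38.3
grn [506.2 273.2] rect [398. 602.] [122. 242.] 90.0
grn [447.1  26.2] rect [-2391.  -722.] [781. 144.] 18.0
grn [406.7  94. ] rect [-659. -185.] [222.  72.] 17.9
grn [327.  227.9] rect [512. 177.] [39. 28.] 35.9
yel [424.  255.3] rect [412. 420.] [107.  72.] 31.5
yel [433.5  97. ] rect [-813. -112.] [585. 101.] 17.8
yel [175.  240.2] rect [ 793. -140.] [85. 70.] 57.0
yel [345.2 249.5] rect [524. 248.] [ 18. 149.] 89.8
blu [473.4 317.8] rect [564. 600.] [236. 124.] 0.1
blu [257.4 166.5] rect [ 347. -240.] [108. 152.] 16.3
blu [386.2  17.3] rect [-2621. -1390.] [1710.  167.] 25.7
blu [355.4  78.4] rect [-752. -539.] [395.  79.] 23.6
blu [321.  239.2] rect [551. 186.] [41. 46.] 1.3
blu [337.8 229.5] rect [486. 199.] [58. 33.] 45.7
side cam [ 49.42565556 801.8133838  663.20118787]
red [326.9 196.8] rect [ 490. -165.] [101. 163.] 2.0
red [255.5 415.2] rect [284. 524.] [52. 24.] 31.5
red [162.7 227.4] rect [823. 226.] [ 34. 127.] 79.7
grn [180.9 399.1] rect [379. 599.] [121. 180.] 89.8
grn [255.5 237.6] rect [529. 174.] [29. 33.] 30.4
yel [236.7 334. ] rect [408. 418.] [73. 83.] 31.2
yel [242.5 266.8] rect [522. 252.] [ 30. 148.] 89.7
yel [249.9 174.2] rect [ 776. -145.] [67. 95.] 38.3
blu [107.2 364.1] rect [558. 599.] [216. 133.] 0.0
blu [254.1 248.5] rect [515. 193.] [ 62. 131.] 89.7
```

View pics/scenez.png

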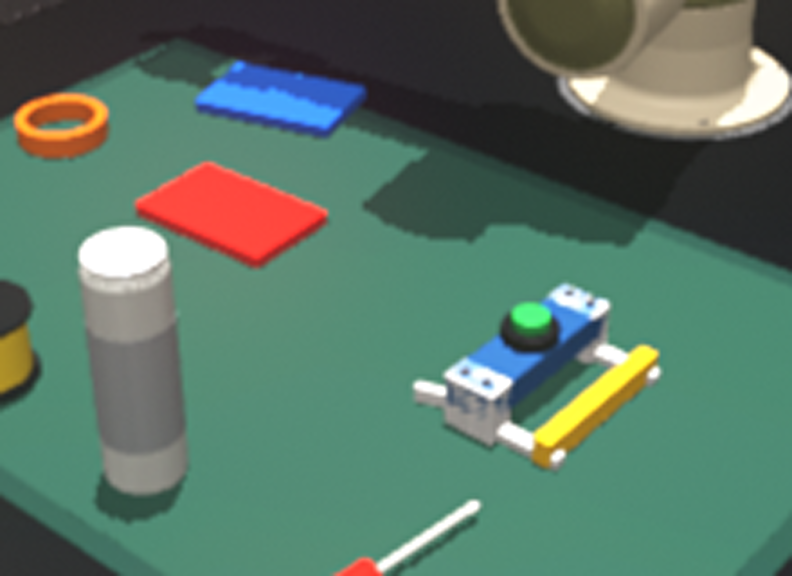

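View pics/sidez.png

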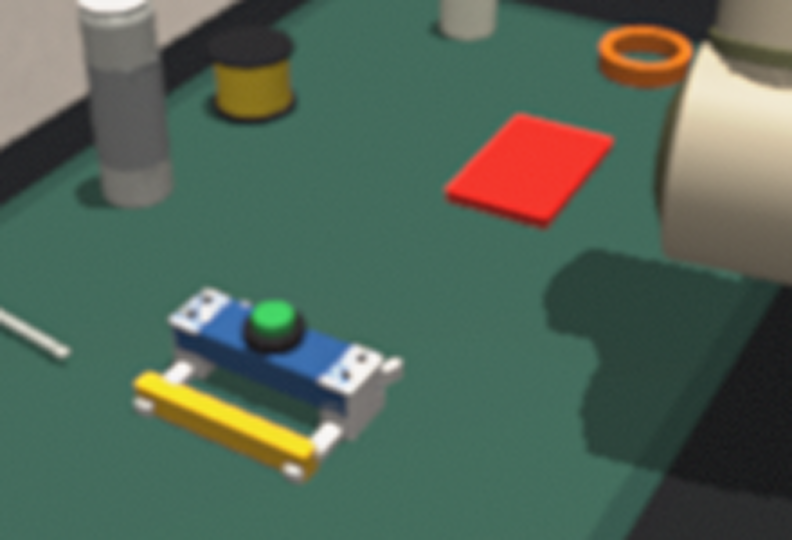

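```bash
python3 - <<'E'
from h import *
Cs=[cal('scene'),cal('side')]
print('btn',tri(Cs,[(327.5,228.3),(256.1,236.9)]))
# bar top far/near ends from zooms, blank corners
z=lambda a,b:(np.array(a)/3.6+b)
for n,C,o,L,R,bl in(('scene',Cs[0],(180,140),[(535,440),(550,447)],[(640,347),(657,352)],[(207,162),(136,207),(257,260),(327,214)]),('side',Cs[1],(180,150),[(136,384),(149,375)],[(303,464),(317,450)],[(518,113),(613,139),(547,220),(446,189)])):
    print(n,'bar',plane(C,[z(p,o) for p in L+R],24).round(0).tolist())
    p=plane(C,[z(p,o) for p in bl],14);print('blank',p.round(0).tolist(),p.mean(0),cv2.minAreaRect(p.astype(np.float32)))
s=cams and readout.sense();q=s['ee_rot'];print(Rn.from_quat([q[1],q[2],q[3],q[0]]).as_matrix().round(3))
E
```

```text
btn [521.17241518 182.98974886  65.13258234]
scene bar [[598.0, 245.0], [597.0, 258.0], [453.0, 242.0], [450.0, 256.0]]
blank [[447.0, -241.0], [547.0, -232.0], [541.0, -86.0], [446.0, -89.0]] [ 495.50152953 -161.96100559] ((494.3980712890625, -163.22064208984375), (100.2326889038086, 151.49755859375), 2.1928274631500244)
side bar [[592.0, 253.0], [590.0, 241.0], [446.0, 259.0], [445.0, 244.0]]
blank [[540.0, -245.0], [444.0, -245.0], [438.0, -94.0], [534.0, -94.0]] [ 489.28969216 -169.42895926] ((489.3741455078125, -169.53518676757812), (96.2864990234375, 154.4716796875), 2.096095085144043)
[[ 0.926  0.378 -0.   ]
 [ 0.378 -0.926  0.001]
 [ 0.    -0.001 -1.   ]]
```

The station is nearly square to the world axes: button at about (521,183,65), stop bar at y≈240. The blank is at about (492,-166) with yaw about +2°. My plan is to push it sideways in +x with two open fingers, then push it in from behind. I'll move above it and look first.

>>> carry_out(steps=[2.3,-1.53,0.2,0,0,0,1,2.3,-1.53,0.2,0,0,0,1,2.3,-1.53,0.2,0,0,0,1,2.3,-1.53,0.2,0,0,0,1,2.3,-1.53,0.2,0,0,0,1,2.3,-1.53,0.2,0,0,0,1,2.3,-1.53,0.2,0,0,0,1,2.3,-1.53,0.2,0,0,0,1,2.3,-1.53,0.2,0,0,0,1,2.3,-1.53,0.2,0,0,0,1,2.3,-1.53,0.2,0,0,0,1,2.3,-1.53,0.2,0,0,0,1,2.3,-1.53,0.2,0,0,0,1,2.3,-1.53,0.2,0,0,0,0.3,0,0,0,0,0,1.11,0.3,0,0,0,0,0,1.11,0.3,0,0,0,0,0,1.11,0.3,0,0,0,0,0,1.11,0.3,0,0,0,0,0,0,0.3,0,0,0,0,0,0,0.3])

```text
time_s: 1.82
eef_pos: [415.5, -165.9, 203.2]
ee_rot: [-0.0, 1.0, 0.002, -0.0]
force: [0.2, -0.3, -0.3]
grip_width: 0.649
```

```bash
cat > look.py <<'E'
import sys
from h import *
s=readout.sense();im=cams.capture('wrist');C=cal('wrist',s)
cv2.imwrite(f'pics/{sys.argv[1]}.png',im[:,:,::-1])
q=s['ee_rot'];W=Rn.from_quat([q[1],q[2],q[3],q[0]]).as_matrix()
print('t',s['time_s'],'p',s['eef_pos'].round(1),'yaw',np.degrees(np.arctan2(W[1,0],W[0,0])).round(2),'zax',W[:,2].round(3),'F',s['force'].round(1),'g',round(s['grip_width'],2))
for nm,cc,z in(('red',RED,14),('grn',GRN,65),('yel',YEL,24),('blu',BLU,46)):
    for c in blobs(im,*cc,amin=200)[:3]:
        p=plane(C,c,z).astype(np.float32);r=cv2.minAreaRect(p)
        print(nm,c.min(0),c.max(0),'rect',np.round(r[0],1),np.round(r[1],1),round(r[2],1))
        ap=cv2.approxPolyDP(c.astype(np.int32)[:,None],0.03*cv2.arcLength(c[:,None],True),True)[:,0];print('   poly',plane(C,ap,z).round(0).tolist())
E
python3 look.py w1
```

```text
t 1.8167 p [ 415.5 -165.9  203.2] yaw 0.18 zax [-0.  0. -1.] F [ 0.2 -0.3 -0.3] g 0.65
red [211  72] [352 167] rect [ 493.8 -169.3] [ 95.7 149.5] 1.9
   poly [[543.0, -242.0], [539.0, -94.0], [444.0, -97.0], [449.0, -244.0]]
yel [468  86] [553 171] rect [ 485.9 -412.6] [87.3 88.3] 0.2
   poly [[527.0, -430.0], [527.0, -396.0], [507.0, -374.0], [476.0, -370.0], [450.0, -388.0], [444.0, -428.0], [467.0, -453.0], [498.0, -455.0]]
blu [351 262] [436 316] rect [ 302.7 -294.6] [114.4  43.4] 69.6
   poly [[341.0, -248.0], [284.0, -283.0], [287.0, -326.0], [270.0, -328.0], [294.0, -352.0], [287.0, -304.0]]
blu [308 254] [351 325] rect [ 305.1 -229.8] [92.2 41.1] 15.9
   poly [[351.0, -226.0], [344.0, -199.0], [257.0, -224.0], [308.0, -250.0], [325.0, -235.0], [263.0, -240.0], [257.0, -225.0], [337.0, -200.0]]
blu [334 231] [427 254] rect [ 364.2 -278.5] [ 11.6 104.1] 12.5
   poly [[374.0, -330.0], [351.0, -228.0]]
```

View pics/w1.png

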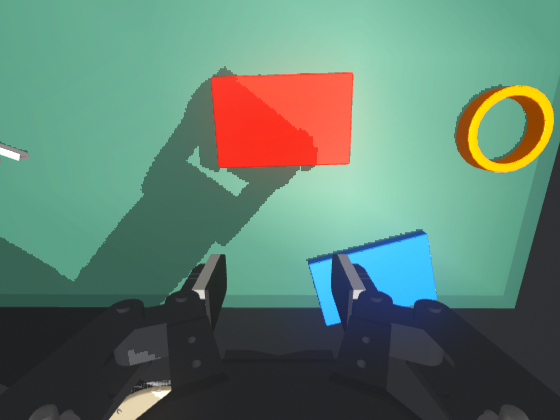

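The wrist view shows the blank at px (211..352, 72..167), centre (493.8,-169.3), yaw +1.9°. Nothing lies between the fingers and its long edge. I'll lower now.

>>> carry_out(steps=[0,0,2.5,0,0,0,0.3,0,0,2.5,0,0,0,0.3,0,0,2.5,0,0,0,0.3,0,0,2.5,0,0,0,0.3,0,0,2.5,0,0,0,0.3,0,0,2.5,0,0,0,0.3,0,0,2.0,0,0,0,0.3,0,0,1.5,0,0,0,0.3,0,0,0.5,0,0,0,0.3,0,0,0.3,0,0,0,0.3,0,0,0.2,0,0,0,0.3,0,0,0,0,0,0,0.3,0,0,0,0,0,0,0.3])

```text
time_s: 2.95
eef_pos: [416.0, -166.2, 9.0]
ee_rot: [0.0, 1.0, 0.0, 0.001]
force: [0.6, -0.1, 0.1]
grip_width: 0.65
```

>>> carry_out(steps=[0,0,0.2,0,0,0,0.3,0,0,0.2,0,0,0,0.3,0,0,0.2,0,0,0,0.3,0,0,0,0,0,0,0.3,0,0,0,0,0,0,0.3])

```text
time_s: 3.37
eef_pos: [415.6, -165.9, 2.2]
ee_rot: [-0.0, 1.0, 0.0, -0.0]
force: [0.6, -0.4, 0.1]
grip_width: 0.649
```

>>> carry_out(steps=[0.5,0,0,0,0,0,0.3,0.5,0,0,0,0,0,0.3,0.4,0,0,0,0,0,0.3,0.3,0,0,0,0,0,0.3,0.3,0,0,0,0,0,0.3,0.3,0,0,0,0,0,0.3,0.3,0,0,0,0,0,0.3,0.3,0,0,0,0,0,0.3,0.3,0,0,0,0,0,0.3,0.3,0,0,0,0,0,0.3,0.3,0,0,0,0,0,0.3,0.3,0,0,0,0,0,0.3,0.3,0,0,0,0,0,0.3,0.2,0,0,0,0,0,0.3,0,0,0,0,0,0,0.3,0,0,0,0,0,0,0.3])

```text
time_s: 4.7
eef_pos: [461.8, -166.0, 2.4]
ee_rot: [0.0, 1.0, 0.0, 0.0]
force: [-0.1, -0.6, -0.7]
grip_width: 0.652
```

```bash
python3 look.py w2
```

```text
t 4.7 p [ 461.8 -166.     2.4] yaw 0.02 zax [ 0. -0. -1.] F [-0.1 -0.6 -0.7] g 0.65
red [107  37] [477 255] rect [ 522.1 -170.8] [149.6  95.7] 90.0
   poly [[570.0, -97.0], [475.0, -96.0], [475.0, -245.0], [570.0, -245.0]]
```

View pics/w2.png

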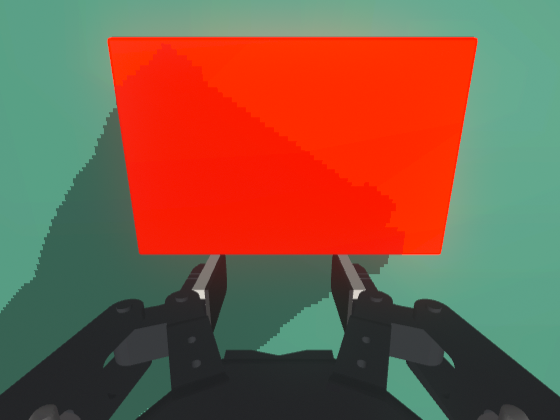

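The blank now sits square (yaw 0.0°) at (522,-171) with the two fingers behind its -x edge. I'll back off, rise and look at the station.

>>> carry_out(steps=[-0.8,0,0,0,0,0,0.3,-1.2,0,-1,0,0,0,0.3,0,0,-3,0,0,0,0.3,0,0,-3,0,0,0,0.3,0,0,-3,0,0,0,0.3,1,-2.5,-2,0,0,0,0.3,1,-2.5,-2,0,0,0,0.3,1,-2.5,-2,0,0,0,0.3,1,-2.5,-2,0,0,0,0.3,1,-2.5,-2,0,0,0,0.3,1,-2.5,-2,0,0,0,0.3,1,-2.5,-2,0,0,0,0.3,1,-2.5,-2,0,0,0,0.3])

```text
time_s: 5.83
eef_pos: [521.2, 35.2, 263.3]
ee_rot: [0.0, 1.0, 0.0, -0.0]
force: [0.2, -0.5, 0.4]
grip_width: 0.652
```

>>> carry_out(steps=[0,0,0,0,0,-1.3,0.3,0,0,0,0,0,-1.3,0.3,0,0,0,0,0,-1.3,0.3,0,0,0,0,0,-1.3,0.3,0,0,0,0,0,-1.3,0.3,0,0,0,0,0,-1.3,0.3,0,0,0,0,0,-1.3,0.3,0,0,0,0,0,-1.3,0.3,0,0,0,0,0,-1.3,0.3,0,0,0,0,0,-1.3,0.3,0,0,0,0,0,-1.3,0.3,0,0,0,0,0,-1.3,0.3,0,0,0,0,0,-1.3,0.3,0,0,0,0,0,-1.1,0.3,0,0,0,0,0,0,0.3,0,0,0,0,0,0,0.3])

```text
time_s: 7.17
eef_pos: [521.2, 33.9, 262.1]
ee_rot: [-0.0, 0.708, 0.706, -0.0]
force: [0.3, -0.1, 0.3]
grip_width: 0.649
```

```bash
python3 look.py w3
```

```text
t 7.1667 p [521.2  33.9 262.1] yaw 89.84 zax [-0.  0. -1.] F [ 0.3 -0.1  0.3] g 0.65
red [247 265] [310 361] rect [ 522.2 -178.5] [ 96.1 175.4] 0.3
   poly [[567.0, -91.0], [477.0, -92.0], [475.0, -244.0], [570.0, -244.0]]
red [485   1] [559  35] rect [812.3 229.1] [27.6 93.5] 83.1
   poly [[765.0, 229.0], [773.0, 221.0], [857.0, 210.0], [845.0, 239.0], [777.0, 245.0]]
grn [267  35] [294  66] rect [524.3 183.5] [29.2 28.2] 69.9
   poly [[521.0, 198.0], [512.0, 190.0], [511.0, 180.0], [517.0, 171.0], [525.0, 169.0], [534.0, 172.0], [539.0, 184.0], [534.0, 195.0]]
yel [216   0] [344  11] rect [524.7 238.2] [ 10.7 144.7] 89.8
   poly [[453.0, 244.0], [470.0, 233.0], [597.0, 239.0]]
yel [425 280] [476 305] rect [ 781.1 -131.7] [43.1 70.1] 70.7
   poly [[742.0, -141.0], [777.0, -153.0], [817.0, -133.0], [786.0, -111.0], [767.0, -111.0]]
blu [128 356] [171 411] rect [ 326.7 -281.6] [122.8  53.7] 54.3
   poly [[354.0, -226.0], [329.0, -233.0], [283.0, -297.0], [295.0, -334.0], [351.0, -293.0]]
blu [232  38] [272  76] rect [493.1 181. ] [38.1 44.7] 89.8
   poly [[472.0, 200.0], [472.0, 163.0], [515.0, 163.0], [501.0, 178.0], [505.0, 200.0]]
blu [289  37] [327  76] rect [556.1 181.3] [39.1 42.7] 89.8
   poly [[545.0, 201.0], [548.0, 177.0], [535.0, 162.0], [576.0, 162.0], [576.0, 196.0]]
```

View pics/w3.png

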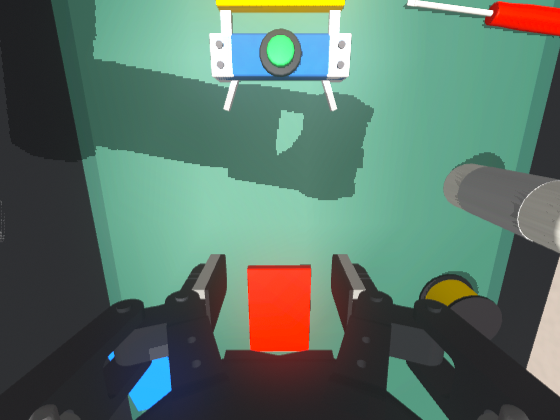

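The station shows up at button px (280,50) → (524,183.5), square to the world axes. The blank at (522,-171) is lined up, and the lane is clear, with the spray can well to the right. I'll go behind the blank.

>>> carry_out(steps=[-2.5,0,0,0,0,0,0.3,-2.6,0,0,0,0,0,0.3,-2.6,0,0,0,0,0,0.3,-2.6,0,0,0,0,0,0.3,-2.6,0,0,0,0,0,0.3,-2.6,0,0,0,0,0,0.3,-2.6,0,1,0,0,0,0.3,-2.6,0,2,0,0,0,0.3,-2.6,0,2,0,0,0,0.3,-2.6,0,2,0,0,0,0.3,-2.6,0,2,0,0,0,0.3,-2.6,0.2,2,0,0,0,0.3,0,0,2.5,0,0,0,0.3,0,0,2.5,0,0,0,0.3,0,0,2.5,0,0,0,0.3,0,0,2.5,0,0,0,0.3,0,0,2,0,0,0,0.3,0,0,1,0,0,0,0.3,0,0,0,0,0,0,0.3,0,0,0,0,0,0,0.3])

```text
time_s: 8.88
eef_pos: [523.8, -277.1, 22.8]
ee_rot: [0.0, 0.707, 0.707, 0.0]
force: [-0.1, 0.1, 1.3]
grip_width: 0.652
```

```bash
python3 look.py w4
```

```text
t 8.8833 p [ 523.8 -277.1   22.8] yaw 89.96 zax [ 0. -0. -1.] F [-0.1  0.1  1.3] g 0.65
red [167   0] [378 206] rect [ 522.4 -197.5] [96.1 95.6] 89.9
   poly [[475.0, -149.0], [475.0, -245.0], [569.0, -245.0], [570.0, -149.0]]
blu [  0 276] [ 42 365] rect [ 398.8 -298.3] [52.8 20.3] 74.7
   poly [[396.0, -270.0], [390.0, -293.0], [397.0, -316.0], [383.0, -321.0], [407.0, -307.0]]
```

View pics/w4.png

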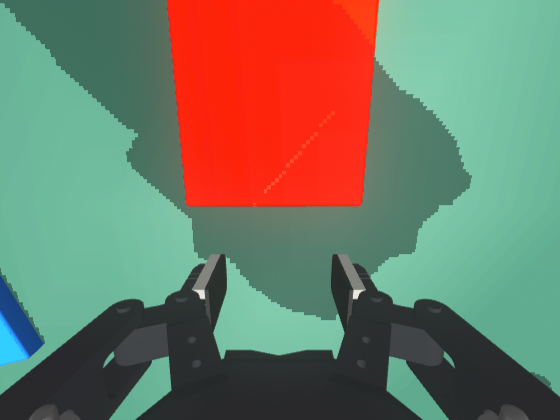

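The blank's trailing edge is straight across at row 206, centred between the fingers. I'll lower and push to just short of the mouth.

>>> carry_out(steps=[0,0,1,0,0,0,0.3,0,0,0.7,0,0,0,0.3,0,0,0.3,0,0,0,0.3,0.6,0,0,0,0,0,0.3,0.6,0,0,0,0,0,0.3,0.5,0,0,0,0,0,0.3,0.7,0,0,0,0,0,0.3,1,0.01,0,0,0,0,0.3,1.2,0.01,0,0,0,0,0.3,1.2,0.01,0,0,0,0,0.3,1.2,0.01,0,0,0,0,0.3,1.2,0.01,0,0,0,0,0.3,1.2,0.01,0,0,0,0,0.3,1.2,0.01,0,0,0,0,0.3,1.2,0.01,0,0,0,0,0.3,1.2,0.01,0,0,0,0,0.3,1.2,0.01,0,0,0,0,0.3,1.2,0.01,0,0,0,0,0.3,1.0,0,0,0,0,0,0.3,0.8,0,0,0,0,0,0.3])

```text
time_s: 10.6
eef_pos: [524.6, -103.6, 2.2]
ee_rot: [-0.0, 0.707, 0.707, -0.0]
force: [-0.9, -2.0, 0.7]
grip_width: 0.652
```

>>> carry_out(steps=[0.8,0,0,0,0,0,0.3,0.8,0,0,0,0,0,0.3,0.8,0,0,0,0,0,0.3,0.8,0,0,0,0,0,0.3,0.5,0,0,0,0,0,0.3,0.3,0,0,0,0,0,0.3,0,0,0,0,0,0,0.3])

```text
time_s: 11.18
eef_pos: [524.6, -64.3, 2.2]
ee_rot: [-0.0, 0.707, 0.707, -0.0]
force: [0.4, -0.0, -0.3]
grip_width: 0.649
```

```bash
python3 look.py w5; python3 - <<'E'
from h import *
for n,b in(('scene',(200,160,150,110)),('side',(200,160,160,120))):
    im=cams.capture(n)[:,:,::-1];x,y,w,h=b
    cv2.imwrite(f'pics/{n}5.png',cv2.resize(im[y:y+h,x:x+w],None,fx=4.8,fy=4.8,interpolation=cv2.INTER_CUBIC))
E
```

```text
t 11.1833 p [524.6 -64.3   2.2] yaw 90.05 zax [-0.  0. -1.] F [ 0.4 -0.  -0.3] g 0.65
red [150   0] [394 255] rect [523.2   1.9] [ 95.5 108.3] 0.0
   poly [[476.0, 56.0], [476.0, -51.0], [570.0, -52.0], [571.0, 56.0]]
```

View pics/w5.png

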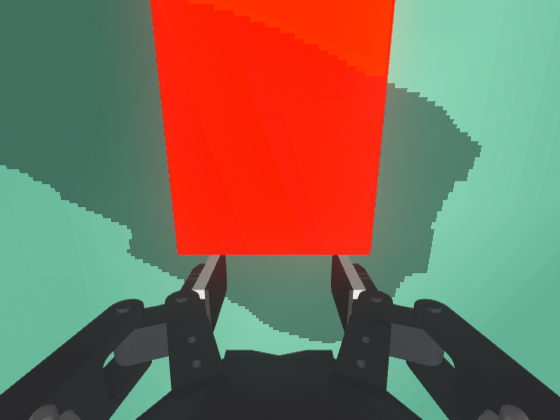

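View pics/side5.png

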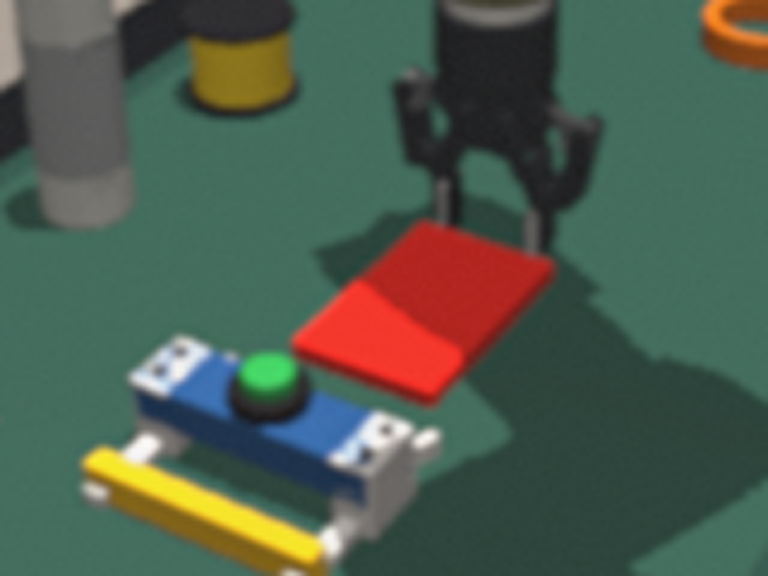

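The blank is square at x=523.2, just short of the mouth and lined up. I'll push on in.

>>> carry_out(steps=[0.6,0,0,0,0,0,0.3,0.7,0,0,0,0,0,0.3,0.7,0,0,0,0,0,0.3,0.7,0,0,0,0,0,0.3,0.7,0,0,0,0,0,0.3,0.7,0,0,0,0,0,0.3,0.7,0,0,0,0,0,0.3,0.7,0,0,0,0,0,0.3])

```text
time_s: 12.0
eef_pos: [524.6, -9.1, 2.3]
ee_rot: [-0.0, 0.707, 0.707, -0.0]
force: [0.1, -0.6, -0.1]
grip_width: 0.654
```

>>> carry_out(steps=[0.7,0,0,0,0,0,0.3,0.7,0,0,0,0,0,0.3,0.7,0,0,0,0,0,0.3,0.7,0,0,0,0,0,0.3,0.7,0,0,0,0,0,0.3,0.7,0,0,0,0,0,0.3,0.7,0,0,0,0,0,0.3,0.7,0,0,0,0,0,0.3,0.7,0,0,0,0,0,0.3,0.5,0,0,0,0,0,0.3])

```text
time_s: 12.83
eef_pos: [524.6, 58.9, 2.3]
ee_rot: [-0.0, 0.707, 0.707, 0.0]
force: [-0.8, -1.2, -0.9]
grip_width: 0.648
```

>>> carry_out(steps=[0.3,0,0,0,0,0,0.3,0.3,0,0,0,0,0,0.3,0.3,0,0,0,0,0,0.3,0.2,0,0,0,0,0,0.3,0.2,0,0,0,0,0,0.3])

```text
time_s: 13.25
eef_pos: [524.6, 71.1, 2.3]
ee_rot: [-0.0, 0.707, 0.707, -0.0]
force: [-0.8, -1.4, -0.8]
grip_width: 0.649
```

>>> carry_out(steps=[0.2,0,0,0,0,0,0.3,0.2,0,0,0,0,0,0.3])

```text
time_s: 13.42
eef_pos: [524.6, 75.2, 2.3]
ee_rot: [-0.0, 0.707, 0.707, -0.0]
force: [0.2, -0.7, -1.2]
grip_width: 0.651
```

>>> carry_out(steps=[0.15,0,0,0,0,0,0.3,0.15,0,0,0,0,0,0.3])

```text
time_s: 13.58
eef_pos: [524.5, 76.9, 2.3]
ee_rot: [0.001, 0.707, 0.708, -0.001]
force: [-2.5, -19.1, 1.2]
grip_width: 0.656
```

>>> carry_out(steps=[0.15,0,0,0,0,0,0.3,0,0,0,0,0,0,0.3])

```text
time_s: 13.75
eef_pos: [524.5, 76.9, 2.3]
ee_rot: [0.001, 0.707, 0.707, -0.002]
force: [-3.5, -20.6, 1.0]
grip_width: 0.649
```

The force rose to 20 N at TCP y=76.9, against a predicted 77. I'll look to see whether it is home.

```bash
python3 look.py w6; python3 - <<'E'
from h import *
for n,b in(('scene',(230,180,150,110)),('side',(200,190,160,120))):
    im=cams.capture(n)[:,:,::-1];x,y,w,h=b
    cv2.imwrite(f'pics/{n}6.png',cv2.resize(im[y:y+h,x:x+w],None,fx=4.8,fy=4.8,interpolation=cv2.INTER_CUBIC))
E
```

```text
t 13.75 p [524.5  76.9   2.3] yaw 90.06 zax [-0.001 -0.004 -1.   ] F [ -3.5 -20.6   1. ] g 0.65
red [160  97] [385 256] rect [522.9 125.2] [73.6 95.5] 90.0
   poly [[475.0, 162.0], [475.0, 89.0], [570.0, 90.0], [571.0, 162.0]]
grn [214   0] [332  54] rect [524.3 173.4] [28.1 11.5] 0.0
   poly [[510.0, 179.0], [521.0, 168.0], [533.0, 170.0], [538.0, 179.0]]
blu [40  0] [238  90] rect [481.6 173.6] [62.3 24.5] 0.0
   poly [[450.0, 165.0], [513.0, 163.0], [499.0, 186.0], [470.0, 186.0], [470.0, 170.0]]
blu [310   0] [459  91] rect [557.2 173.5] [24.8 43.2] 90.0
   poly [[536.0, 163.0], [576.0, 161.0], [579.0, 186.0], [550.0, 186.0]]
```

View pics/w6.png

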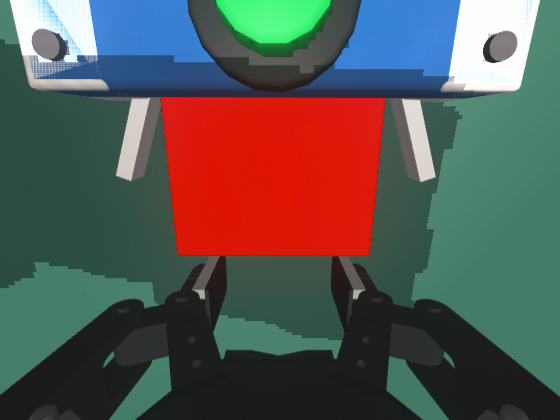

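View pics/side6.png

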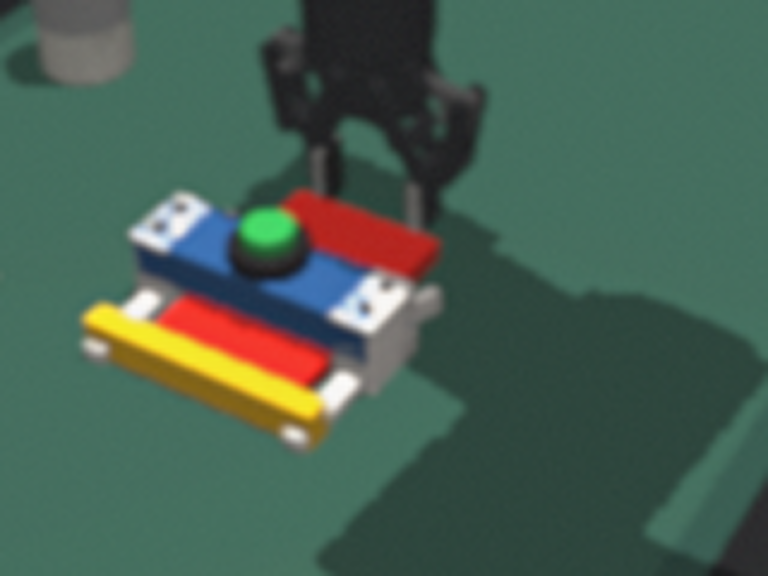

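View pics/scene6.png

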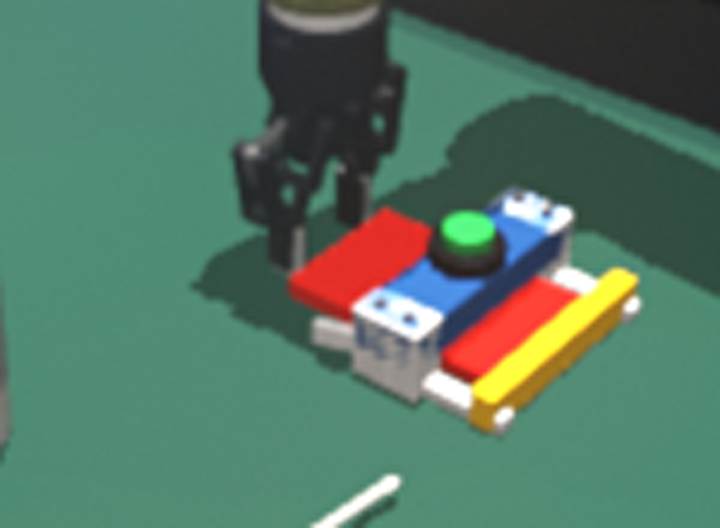

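The blank is home. Red reaches the yellow bar in both outside views, and the wrist view shows 73 mm of it in front of the bridge, square. I'll back off, rise, shut the fingers and go over the button.

>>> carry_out(steps=[-0.3,0,0,0,0,0,0.3,-0.5,0,0,0,0,0,0.3,-1.2,0,0,0,0,0,0.3,0,0,-2,0,0,0,-1,0,0,-2.5,0,0,0,-1,0,0,-2.5,0,0,0,-1,0,0,-2.5,0,0,0,-1,0,0,-2.5,0,0,0,-1,2,0,0,0,0,0,-1,2,0,0,0,0,0,-1,2,0,0,0,0,0,-1,2,0,0,0,0,0,-1,2,0,0,0,0,0,-1,2,0,0,0,0,0,-1,0.5,0,0,0,0,0,-1,0,0,0,0,0,0,-1,0,0,0,0,0,0,-1])

```text
time_s: 15.32
eef_pos: [524.6, 183.9, 122.2]
ee_rot: [0.0, 0.707, 0.707, -0.0]
force: [-0.1, 0.5, 0.2]
grip_width: 0.002
```

```bash
python3 look.py w7; python3 - <<'E'
from h import *
for n,b in(('side',(200,150,160,120)),):
    im=cams.capture(n)[:,:,::-1];x,y,w,h=b
    cv2.imwrite(f'pics/{n}7.png',cv2.resize(im[y:y+h,x:x+w],None,fx=4.8,fy=4.8,interpolation=cv2.INTER_CUBIC))
E
```

```text
t 15.3167 p [524.6 183.9 122.2] yaw 90.03 zax [-0. -0. -1.] F [-0.1  0.5  0.2] g 0.0
red [220 151] [331 190] rect [523.2 220. ] [33.9 95.5] 90.0
   poly [[476.0, 237.0], [476.0, 204.0], [570.0, 204.0], [571.0, 237.0]]
red [225 247] [265 300] rect [494.2 120.1] [57.  37.7] 89.8
   poly [[512.0, 143.0], [476.0, 148.0], [476.0, 92.0], [488.0, 95.0], [500.0, 130.0], [512.0, 135.0]]
red [292 248] [326 299] rect [554.6 120.1] [54.8 32.2] 90.0
   poly [[540.0, 146.0], [539.0, 136.0], [552.0, 130.0], [557.0, 107.0], [570.0, 93.0], [570.0, 148.0]]
grn [258 215] [295 250] rect [524.3 181.8] [27.5 27.3] 90.0
   poly [[520.0, 196.0], [512.0, 188.0], [511.0, 177.0], [527.0, 168.0], [537.0, 176.0], [537.0, 188.0], [532.0, 194.0]]
yel [187 130] [367 150] rect [524.6 246.4] [ 15.7 145.4] 90.0
   poly [[452.0, 253.0], [453.0, 239.0], [597.0, 248.0]]
blu [336 202] [372 245] rect [585.3 182.2] [36.3 27.2] 89.7
   poly [[578.0, 200.0], [579.0, 188.0], [572.0, 182.0], [588.0, 164.0], [598.0, 164.0], [599.0, 200.0]]
blu [181 201] [212 234] rect [461.4 187.5] [27.5 24.3] 89.5
   poly [[450.0, 201.0], [450.0, 175.0], [462.0, 178.0], [464.0, 174.0], [470.0, 181.0], [472.0, 201.0]]
```

View pics/side7.png

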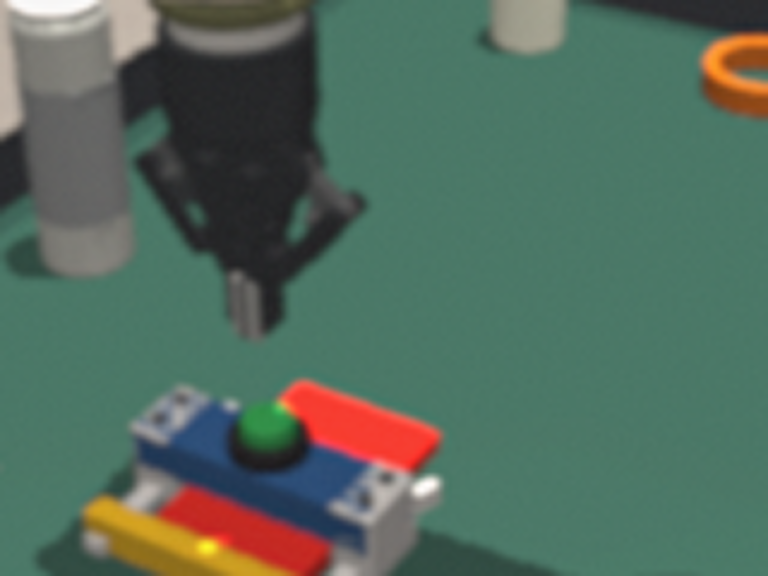

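View pics/w7.png

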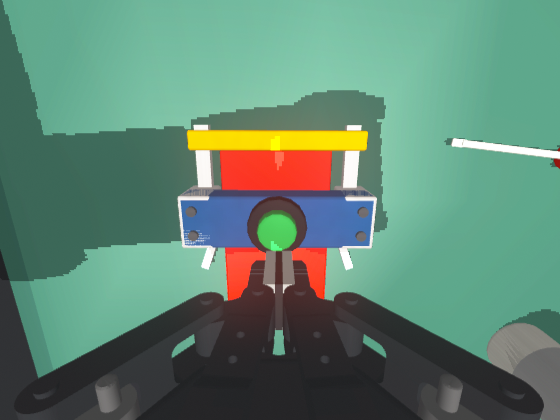

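The blank's leading edge sits against the bar, with no gap in the wrist view, and the fingertip is over the button at px (277,231). I'll lower now.

>>> carry_out(steps=[-0.1,0,1.5,0,0,0,-1,0,0,1.5,0,0,0,-1,0,0,1.2,0,0,0,-1,0,0,0.7,0,0,0,-1,0,0,0.2,0,0,0,-1,0,0,0,0,0,0,-1])

```text
time_s: 15.92
eef_pos: [524.7, 183.1, 71.2]
ee_rot: [-0.0, 0.707, 0.707, -0.0]
force: [0.5, -0.2, -0.7]
grip_width: 0.001
```

>>> carry_out(steps=[0,0,0.2,0,0,0,-1,0,0,0.2,0,0,0,-1,0,0,0.2,0,0,0,-1,0,0,0,0,0,0,-1])

```text
time_s: 16.25
eef_pos: [525.0, 183.6, 65.6]
ee_rot: [0.0, 0.707, 0.707, 0.0]
force: [0.4, -1.1, 2.3]
grip_width: -0.004
```

>>> carry_out(steps=[0,0,0.2,0,0,0,-1,0,0,0.2,0,0,0,-1,0,0,0,0,0,0,-1])

```text
time_s: 16.5
eef_pos: [525.1, 183.6, 62.0]
ee_rot: [0.0, 0.707, 0.707, 0.0]
force: [0.2, -0.5, 6.2]
grip_width: 0.001
```

>>> carry_out(steps=[0,0,0.15,0,0,0,-1,0,0,0.1,0,0,0,-1,0,0,0,0,0,0,-1])

```text
time_s: 16.75
eef_pos: [525.3, 183.6, 61.6]
ee_rot: [0.001, 0.707, 0.707, 0.001]
force: [-8.3, -3.7, 27.2]
grip_width: 0.001
```

The button bottomed out at z=61.6: the force was about 6 N through its travel, then jumped to 27 N at the end. I'll let go and rise clear.

>>> carry_out(steps=[0,0,-0.4,0,0,0,-1,0,0,-0.6,0,0,0,-1,0,0,-1,0,0,0,-1,0,0,-2,0,0,0,-1,0,0,-3,0,0,0,-1,0,0,-3,0,0,0,-1,0,0,-3,0,0,0,-1,-2,0,-2,0,0,0,-1,0,0,0,0,0,0,-1,0,0,0,0,0,0,-1])

```text
time_s: 17.58
eef_pos: [524.7, 163.2, 209.5]
ee_rot: [0.0, 0.707, 0.707, 0.0]
force: [0.2, -0.2, -1.0]
grip_width: 0.003
```

```bash
python3 look.py w8; python3 - <<'E'
from h import *
for n,b in(('side',(200,150,160,120)),):
    im=cams.capture(n)[:,:,::-1];x,y,w,h=b
    cv2.imwrite(f'pics/{n}8.png',cv2.resize(im[y:y+h,x:x+w],None,fx=4.8,fy=4.8,interpolation=cv2.INTER_CUBIC))
E
```

```text
t 17.5833 p [524.7 163.2 209.5] yaw 89.96 zax [ 0.001  0.    -1.   ] F [ 0.2 -0.2 -1. ] g 0.0
red [237 198] [315 248] rect [523.1 121.6] [65.  95.4] 89.9
   poly [[476.0, 154.0], [477.0, 89.0], [570.0, 89.0], [570.0, 153.0]]
red [234 126] [318 155] rect [523.2 220.9] [32.  95.4] 89.9
   poly [[476.0, 237.0], [476.0, 205.0], [570.0, 205.0], [570.0, 237.0]]
red [490 119] [559 148] rect [807. 229.] [25.5 83.8] 83.3
   poly [[765.0, 229.0], [772.0, 221.0], [847.0, 212.0], [840.0, 238.0], [773.0, 244.0], [766.0, 239.0], [774.0, 231.0]]
yel [210 109] [344 124] rect [524.6 246.6] [ 15.3 145.1] 89.9
   poly [[453.0, 253.0], [454.0, 239.0], [597.0, 240.0], [596.0, 253.0]]
```

View pics/w8.png

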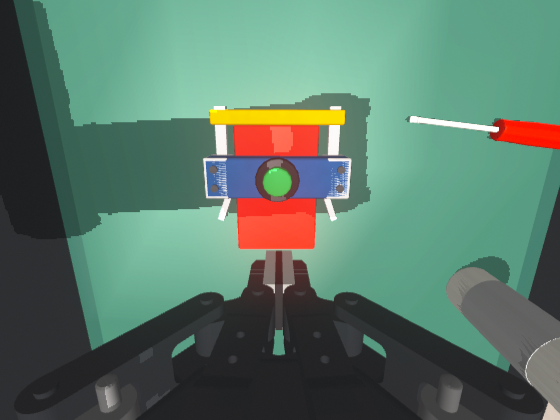

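View pics/side8.png

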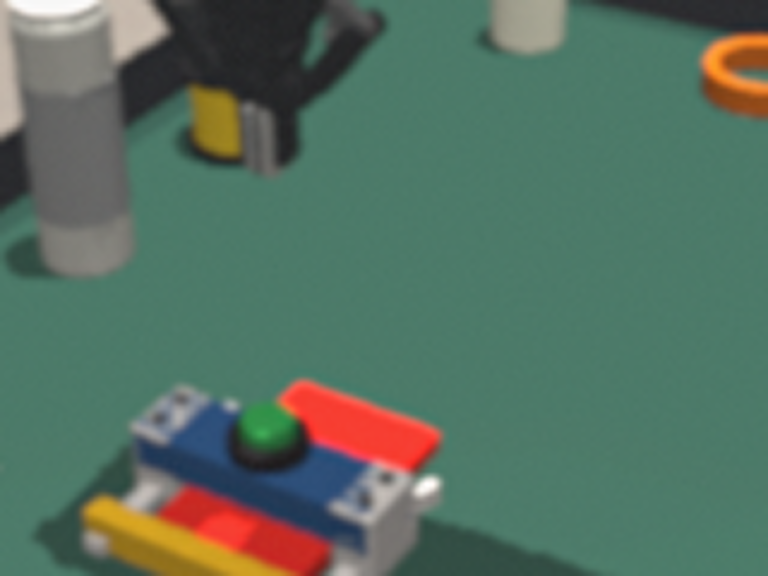

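The blank spans y 89 to 237 at x=523 (station about 524.5), square and against the bar. The button is up again and the arm is clear of everything.

```bash
python3 -c "
from rig import finish_job
print(finish_job())"
```

```text
the job is handed in; nothing more can be done
None
```

The red blank is home under the bridge, and the green button was pressed after that and released. I handed the job in at about 17.6 s on the robot's clock; no verdict is reported.

**What I did:** I pushed the blank sideways with two open fingers until it was square and on the station's centre line. Then I pushed it from behind, through the mouth and against the stop, where the force rose to 20 N. I pressed the button with the shut fingertips and rose clear.

**Last checks:**
- **Blank:** the cameras show it against the yellow bar with no visible gap. It is about 1.5 mm off the centre line and square within about 0.2°. 73 mm of it showed in front of the bridge at the stop, as expected for a blank that is home.
- **Button:** it resisted with about 6 N until it bottomed out at z = 61.6 mm, where the force reached 27 N. I judged full travel from that force, since the travel itself is not read out. In the last picture it has sprung back up.
- **Bystanders:** the arm touched none of them on its path, and nothing looked displaced. I did not measure their positions again.
- **Disagreement:** the views put the station 2–3 mm apart in x (521 from the outside cameras, 524.5 from the wrist camera). I used the wrist value.

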